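# Drop a modeller's turntable platter home on its locked spindle

### The job

The turntable's platter is sitting high because the splines of its stub are not lined up with the socket in the spindle. Lock the spindle by pushing the sprung lock lever in and across until it rests in its holding notch, then turn the platter gently, without lifting or forcing it, until it drops fully home and lies flat. Leave the lock engaged, and do not disturb the paint pot, the dropper bottle or the figure.

Things in the scene. Friction and masses are not known exactly. Their poses are not given: they have to be found in the camera images.
- turntable: Grey iron foot of a hand turntable, fixed to the bench: a disc 176 mm across, 10 mm thick; origin on the spindle axis at bench height, z up. A bracket runs out along its -y to 160 mm; on it lies a steel gate plate (x -11 to 30, y -156 to -112 mm, top at z = 60.5) whose J-shaped slot guides the spindle-lock lever. Its place and yaw vary.
- socket_mouth (a point): Centre of the spindle socket's top face, 72 mm above the bench on the spindle axis; the seated platter's underside lies on it. The bore is 50 mm wide, 24 mm deep, with three inward keys 9 mm wide and 120 degrees apart, their tops 12 mm below the mouth. Axes as turntable.
- spindle (a joint): Angle (rad, anticlockwise from above, from the turntable's +x) of one of the spindle's three keys; the others are 120 and 240 degrees on. Unlocked, the spindle turns freely along with the platter. The lock pin, entering between the 12 teeth of the spindle's index wheel, brings this angle from its start (within 0.15) to about 0 and holds it within about 0.05 rad.
- lever_ball (a point): Centre of the 20 mm black ball on the upright lock lever (8 mm stem), 55 mm above the lock rod, which runs along the turntable's y at z = 30 mm. At rest the ball is at x = 0, y = -145, z = 85 mm in the turntable's frame; in the notch at about x = 28, y = -134, z = 77.
- lock_push (a joint): How far (m) lock rod and lever are pushed in towards the spindle (turntable's +y): 0 at rest, at most 0.022. A spring pushes it out, 3.3 N at rest, 7.5 N at 0.019: it snaps back to 0 unless the lever sits in the notch, at about 0.0105. The lever can swing only when pushed in more than 0.016.
- lock_swing (a joint): Sideways lean of the lever about the rod (rad): 0 upright, positive towards the turntable's +x, about 0.53 in the notch, 0.56 at most. Light friction, no spring.
- platter: Loose aluminium disc, 190 mm across, 10 mm thick, 0.85 kg; origin on its axis at its underside, z up. Its 48 mm stub, 20 mm long, stands in the socket (1 mm play); its three 12 mm keyways lie at its +x, 120 and 240 degrees. Now it stands on the keys, underside 80 mm up; lined up (within 0.07 rad) it drops to 72 mm. Turning it takes 1 to 2 N at the knob; once down the keys hold it.
- finger_knob (a point): Top centre of the platter's black finger knob: an upright cylinder 16 mm across and 36 mm high, 72 mm from the platter's axis along the platter's +x, rising from the platter's top face to 46 mm above its underside.
- figure: Dark model soldier 46 mm tall on a round 32 mm base, loose, standing beside the turntable; leave alone. Origin under its base.
- paint_pot: Paint pot 35 mm across and 38 mm high with black lid, loose; leave alone. Origin under its centre.
- dropper: Dropper paint bottle 25 mm across and 72 mm high with black tip, loose; leave alone. Origin under its centre.

How it is judged:
On the way, in this order (a step that is already met when the one before it is completed fails the run):
1. the lock lever is pushed in and across and rests in its holding notch, with the platter still high (value of joint lock_push between 0.008 and 0.0145 m and value of joint lock_swing above 0.42 rad and z of platter in the frame of turntable above 0.0765 m), for 0.2 s.
2. the platter, turned on the locked spindle, has dropped home (z of platter in the frame of turntable below 0.074 m and value of joint lock_swing above 0.42 rad and value of joint lock_push above 0.008 m), for 0.2 s.
At the end, for the whole second after the job is handed in: The platter lies home on the spindle: its underside within 1.5 mm of the socket's mouth, centred within 3 mm, flat within 0.03 rad and at rest; the lock lever sits in its notch (pushed in 8 to 14.5 mm, leaning more than 0.42 rad) (z of platter in the frame of turntable below 0.0735 m and horizontal distance between platter and socket_mouth below 0.003 m and angle between platter's own z axis and vertical below 0.03 rad and linear speed of platter below 0.01 m/s and angular speed of platter below 0.1 rad/s and value of joint lock_push between 0.008 and 0.0145 m and value of joint lock_swing above 0.42 rad); the robot touches nothing.
It fails at once if the platter is lifted more than 12 mm above where it stood (z of platter in the frame of turntable above 0.092 m).
It fails at once if the fingers force the platter with more than 25 N (contact force between the fingers and platter above 25 N).
It fails at once if the figure is moved by more than 30 mm or knocked over (distance of figure from where it was at the start of the episode above 0.03 m or angle between figure's own z axis and vertical above 0.6 rad).
It fails at once if the paint pot is moved by more than 30 mm or knocked over (distance of paint_pot from where it was at the start of the episode above 0.03 m or angle between paint_pot's own z axis and vertical above 0.6 rad).
It fails at once if the dropper bottle is moved by more than 30 mm or knocked over (distance of dropper from where it was at the start of the episode above 0.03 m or angle between dropper's own z axis and vertical above 0.6 rad).
It also fails if it takes over 51 s, if anything falls off the work surface, if the arm or the gripper's body presses on something with over 40 N, if the wrist force passes 120 N, or if a joint passes its speed limit or range.

### The arm

A 6-joint arm with a two-finger parallel gripper is mounted at the origin on the work surface. World frame = base frame: x ahead of the robot, y to its left, z up, the work surface at z = 0. Lengths are in m, angles in rad, forces in N, time in s.
With the tool pointing down it reaches from about 0.35 to 0.975 m from the base axis. Payload 4.9 kg.
Tool frame: the origin (TCP) lies midway between the tips of the shut fingers; the grasp point (between the pads) lies 19 mm behind it (ctrl.tcp_to_grasp is the distance from the TCP to the grasp point, in m); z points along the fingers, y is the line along which they close (so a half turn about z gives the same grasp; the last joint's range is limited). The gripper opens to 85 mm and grips with 20 to 120 N. Pads are 22 mm wide; open, the fingers measure 114 mm over their backs; the gripper's body (76 mm by 85 mm) begins 54 mm behind the grasp point. The pads swing forward as they close: fully open they stand 13 mm farther back than shut.
Start: joints at [-1.257, 0.053, 1.613, -0, 1.476, -0.119], TCP at [0.262, -0.567, 0.231] pointing down, gripper open.
Joint ranges: [-3.01, 3.01], [-1.01, 2.22], [0.06, 2.58], [-1.02, 4.17], [0.09, 2.62], [-3.14, 3.14]. Speed limits (rad/s): [2.57, 2.57, 3.14, 3.14, 3.14, 3.14].

### API

Orientations are given as a rotation vector (axis times angle).
In Python, from station import ctrl, get_image, camera_params gives the robot as it stands (ctrl), with the cameras as plain functions.
- The arm moves only by the tool advance, called after ">>>" by a JSON object that holds its "api" and its "payload", one argument or row to a line. Schema: {"type":"object","properties":{"steps":{"type":"array","items":{"type":"array","items":{"type":"array","items":{"type":"number"},"minItems":7,"maxItems":7},"minItems":1,"maxItems":20},"minItems":1,"maxItems":1},"clamp_n":{"type":"number"},"only":{"type":"string"},"quiet":{"type":"boolean"},"lines":{"type":"string"}},"required":["steps"],"additionalProperties":false}. steps is a list that holds a single list of rows (three levels of brackets), with 1 to 20 rows, each of 7 numbers: the finger opening in m, then dx, dy, dz in m, then a rotation vector rx, ry, rz in rad; each row is the pose to reach, as a shift and turn from the pose commanded when the call began, along the tool's axes at that moment; what a row does not reach only later rows make up. A row lasts 1/12 s, in which the tool goes at most 0.0417 m and 0.125 rad, less where a joint would pass 70% of its speed; a pose out of reach is approached as far as the arm can. The fingers move at their own pace and stop on an object; clamp_n is the grip in N (left out, the last holds). Time passes only in rows, so rows that do not move let the fingers close. The tool returns the time, the measured TCP pose, the force, the opening and the grip force at its end. only (a regular expression) keeps the lines of the reply that match it, lines (a string "A,B") keeps lines A to B, and quiet returns only ok. Input that does not fit is refused with a message, and nothing moves.
- ctrl.get_obs(): the state, without advancing time (a new reading comes with each control period).
- get_image(name): name is "side" or "top" or "wrist"; returns the picture (480x640x3 uint8, red, green, blue); there is no depth.
- camera_params(name): a dict with "fx", "fy", "cx", "cy" (pixels), "k1" (the pictures are not rectified: a ray, as slopes to the right and down, at radius r is drawn at 1 + k1 r^2 times it, then the intrinsics apply), "T" (4x4, takes a point from camera to world coordinates); the wrist camera has in their place "tool_from_camera" (4x4, takes a point from camera to tool coordinates, whose origin is the TCP and whose axes are the flange's). Camera axes: x right, y down, z forward; pixel columns grow to the right and rows downward; lengths in m; the calibration is good to about 2 mm. A picture is of the moment at which its call begins: read the wrist's pose just before it. camera_params takes no time and is no camera call.
- ctrl.finish_job(): hands the job in; it is judged then, once.
The state is a dict: "t": time; "q": joint angles; "dq": joint speeds; "effort": joint torques, N m; "tool_pos": TCP position; "tool_rot": TCP orientation; "contact_force": force on the tool from outside, world axes, zero at the start; "wrist_torque": the same for the moment, N m; "opening": finger opening in m; "grip_force": force on a finger pad.
Only numpy, scipy, OpenCV 4.12 (cv2) and the standard library are available. Lean on these libraries where they do the work, as an engineer would, in place of code of your own. Each camera call takes 0.05 s, during which the arm holds its last target. There are 200 camera calls.

## Working session

There is one attempt and no reset: what is moved stays moved. The work goes in short steps, Python scripts to look and compute and a tool call to move; the robot and the scene stay as the last step left them, time stands still between calls to the robot, and variables do not carry over. Pictures are saved under pics/ and viewed, at most 10 in all, crops included, and the job is handed in when it is done.

```bash
ls && mkdir -p pics && python3 - <<'E'
from station import ctrl, get_image, camera_params
import cv2,numpy as np
o=ctrl.get_obs();print(o)
for n in("top","side","wrist"):
    im=get_image(n);cv2.imwrite(f"pics/{n}0.png",im[...,::-1]);p=camera_params(n);print(n,{k:np.round(v,4).tolist() for k,v in p.items()})
E
```

```text
pics
station.py
{'t': 0.0, 'q': array([-1.25698497e+00,  5.33288090e-02,  1.61426891e+00,  1.24737558e-05,
        1.47599686e+00, -1.18990569e-01]), 'dq': array([-5.46645788e-04,  4.18950492e-05, -2.28046422e-04,  1.39047231e-03,
        3.20130374e-04, -1.12780164e-03]), 'effort': array([-6.23212018e-04, -3.93681121e+01, -3.70177746e+01, -9.25045470e-05,
        7.14503549e-03, -1.14502635e-05]), 'tool_pos': array([ 0.26195405, -0.56678217,  0.23009539]), 'tool_rot': array([-3.06637311e+00, -6.74120084e-01,  2.86239870e-04]), 'contact_force': array([-0.03551761,  0.04758183, -0.97509428]), 'wrist_torque': array([ 0.06939674, -0.02677611,  0.01255423]), 'grip_force': 0.0, 'opening': 0.08520876012398951}
top {'fx': 481.2246, 'fy': 481.2246, 'cx': 327.2273, 'cy': 236.7214, 'k1': -0.0867, 'T': [[-0.0043, -0.9853, 0.1709, 0.4198], [-0.9997, -0.0001, -0.0256, 0.0961], [0.0252, -0.171, -0.985, 0.8765], [0.0, 0.0, 0.0, 1.0]]}
side {'fx': 477.0489, 'fy': 477.0489, 'cx': 319.8592, 'cy': 243.1693, 'k1': -0.0973, 'T': [[-0.8942, -0.3007, 0.3318, 0.3514], [-0.4477, 0.6067, -0.6568, 0.5315], [-0.0038, -0.7358, -0.6772, 0.5624], [0.0, 0.0, 0.0, 1.0]]}
wrist {'fx': 391.9196, 'fy': 391.9196, 'cx': 326.7283, 'cy': 236.5423, 'k1': 0.023, 'tool_from_camera': [[0.0004, -0.9537, -0.3007, 0.0773], [1.0, 0.0004, 0.0002, 0.0001], [-0.0001, -0.3007, 0.9537, -0.1419], [0.0, 0.0, 0.0, 1.0]]}
```

View pics/top0.png

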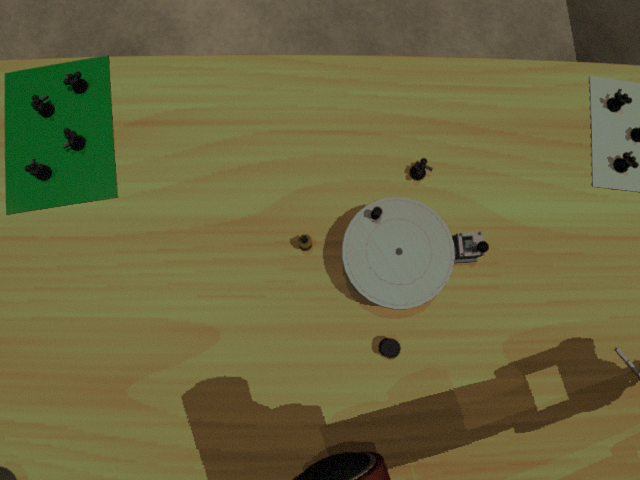

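View pics/side0.png

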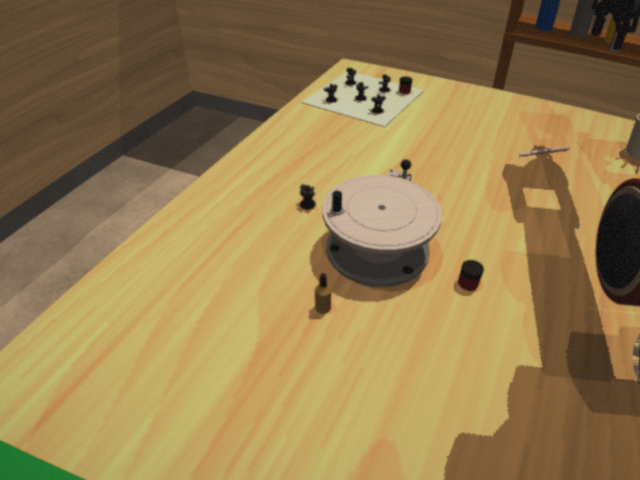

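The top view shows the platter centre at about (399,251), the knob at (376,213), the lever ball at (482,246), the figure at (418,170), the dropper at (305,242) and the pot at (389,347). The side view shows the platter centre at (381,207), the knob top at (337,194), the ball at (406,164), the figure at (307,197), the dropper at (323,295) and the pot at (471,275).

```bash
cat > h.py <<'E'
import numpy as np,cv2
from station import ctrl, get_image, camera_params
from scipy.spatial.transform import Rotation as R
def T_of(n,obs=None):
    p=camera_params(n)
    if n!="wrist": return p,p["T"]
    T=np.eye(4);T[:3,:3]=R.from_rotvec(obs["tool_rot"]).as_matrix();T[:3,3]=obs["tool_pos"]
    return p,T@p["tool_from_camera"]
def ray(n,uv,obs=None):
    p,T=T_of(n,obs);s=np.array([(uv[0]-p["cx"])/p["fx"],(uv[1]-p["cy"])/p["fy"]]);x=s.copy()
    for _ in range(20): x=s/(1+p["k1"]*(x@x))
    d=T[:3,:3]@np.array([x[0],x[1],1]);return T[:3,3],d/np.linalg.norm(d)
def plane(r,z): return r[0]+r[1]*(z-r[0][2])/r[1][2]
def tri(rs):
    A=sum(np.eye(3)-np.outer(d,d) for o,d in rs);b=sum((np.eye(3)-np.outer(d,d))@o for o,d in rs)
    x=np.linalg.solve(A,b);return x,[round(1e3*np.linalg.norm(np.cross(x-o,d)),1) for o,d in rs]
def blobs(im,x0,y0,x1,y1,thr):
    g=im[y0:y1,x0:x1].max(2);m=(g<thr).astype(np.uint8)
    n,l,s,c=cv2.connectedComponentsWithStats(m)
    return [(np.round(c[i]+[x0,y0],1).tolist(),s[i].tolist()) for i in range(1,n) if s[i][4]>8]
E
python3 - <<'E'
from h import *
t=cv2.imread("pics/top0.png");s=cv2.imread("pics/side0.png")
print("ball top",blobs(t,466,232,500,262,50));print("knob top",blobs(t,360,200,392,228,60));print("centre top",blobs(t,390,243,408,260,120))
print("ball side",blobs(s,396,154,418,180,50));print("knob side",blobs(s,325,185,350,222,60));print("c side",blobs(s,372,200,392,214,110))
# platter ellipse in top by brightness, low saturation
for n,im,box in(("top",t,(330,185,465,320)),("side",s,(310,165,450,260))):
    x0,y0,x1,y1=box;h=cv2.cvtColor(im[y0:y1,x0:x1],cv2.COLOR_BGR2HSV);m=((h[...,1]<70)&(h[...,2]>110)).astype(np.uint8)
    c=max(cv2.findContours(m,cv2.RETR_EXTERNAL,cv2.CHAIN_APPROX_NONE)[0],key=cv2.contourArea)
    e=cv2.fitEllipse(cv2.convexHull(c));print(n,np.add(e[0],(x0,y0)),e[1],cv2.contourArea(c))
a=np.hstack([cv2.resize(t[195:275,335:505],None,fx=4.7,fy=4.7,interpolation=2)]);b=cv2.resize(s[145:265,300:460],None,fx=3,fy=3,interpolation=2)
cv2.imwrite("pics/topc.png",a)
E
```

```text
ball top [([468.6, 237.9], [0, 4, 6, 4, 19]), ([479.1, 247.3], [1, 10, 21, 11, 144]), ([472.8, 256.6], [0, 22, 17, 5, 34])]
knob top [([375.7, 212.9], [10, 7, 12, 13, 105])]
centre top [([398.5, 251.0], [5, 4, 8, 9, 56])]
ball side [([405.4, 164.8], [6, 7, 8, 9, 56])]
knob side [([336.5, 201.5], [8, 7, 8, 20, 152])]
c side [([381.3, 207.0], [7, 6, 5, 3, 13])]
top [398.15118408 252.18929291] (110.40141296386719, 113.81295013427734) 9715.0
side [382.20510864 210.9608078 ] (79.01211547851562, 117.39025115966797) 6891.0
```

View pics/topc.png

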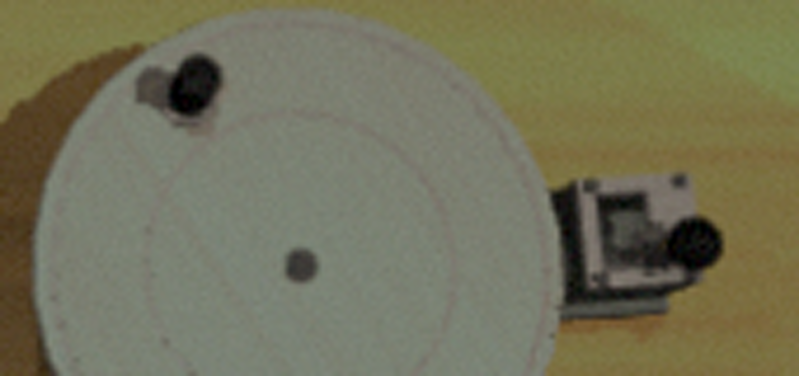

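The crop shows the ball at (482.7,246.7), the platter's axis dot at (399,251.6), and the gate plate running from the ball upward in the picture, so turntable +x points up there.

```bash
python3 - <<'E'
from h import *
b=tri([ray("top",(482.6,246.6)),ray("side",(405.5,164.8))]);print("ball",b)
c=tri([ray("top",(398.7,251.2)),ray("side",(381.3,207.0))]);print("centre",c)
k=tri([ray("top",(375.7,212.9)),ray("side",(336.5,201.5))]);print("knob mid",k)
d=c[0]-b[0];yaw=np.arctan2(-d[0],d[1]);print("yaw",yaw,"dist",np.hypot(*d[:2]))
e=k[0]-c[0];print("platter ang world",np.arctan2(e[1],e[0]),"rel",np.arctan2(e[1],e[0])-yaw,"r",np.hypot(*e[:2]))
for n,t,s in(("fig",(418,170),(307,197)),("drop",(305,242),(323,295)),("pot",(389,347),(471,275))): print(n,tri([ray("top",t),ray("side",s)]))
o=ctrl.get_obs();print(R.from_rotvec(o["tool_rot"]).as_matrix().round(3).tolist())
E
```

```text
ball (array([ 0.54018459, -0.18758715,  0.08504295]), [np.float64(0.0), np.float64(0.0)])
centre (array([ 0.53160453, -0.04228651,  0.09345661]), [np.float64(0.2), np.float64(0.2)])
knob mid (array([ 0.59230322, -0.00329982,  0.11054988]), [np.float64(0.1), np.float64(0.1)])
yaw 0.05898187404766676 dist 0.14555374651814706
platter ang world 0.5709422004797507 rel 0.511960326432084 r 0.07214077477594856
fig (array([ 0.69459827, -0.09597826,  0.02209762]), [np.float64(0.2), np.float64(0.2)])
drop (array([0.5574033 , 0.11380007, 0.02973281]), [np.float64(0.3), np.float64(0.3)])
pot (array([ 0.37116591, -0.03375282,  0.0202542 ]), [np.float64(1.0), np.float64(1.0)])
[[0.908, 0.419, -0.001], [0.419, -0.908, 0.002], [0.0, -0.002, -1.0]]
```

>>> {"api": "advance", "payload": {
  "steps": [
    [[0.06, 0.412, -0.228, 0.071, 0, 0, -1.197], [0.06, 0.412, -0.228, 0.071, 0, 0, -1.197], [0.06, 0.412, -0.228, 0.071, 0, 0, -1.197], [0.06, 0.412, -0.228, 0.071, 0, 0, -1.197], [0.06, 0.412, -0.228, 0.071, 0, 0, -1.197], [0.06, 0.412, -0.228, 0.071, 0, 0, -1.197], [0.06, 0.412, -0.228, 0.071, 0, 0, -1.197], [0.06, 0.412, -0.228, 0.071, 0, 0, -1.197], [0.06, 0.412, -0.228, 0.071, 0, 0, -1.197], [0.06, 0.412, -0.228, 0.071, 0, 0, -1.197], [0.06, 0.412, -0.228, 0.071, 0, 0, -1.197], [0.06, 0.412, -0.228, 0.071, 0, 0, -1.197], [0.06, 0.412, -0.228, 0.071, 0, 0, -1.197], [0.06, 0.412, -0.228, 0.071, 0, 0, -1.197], [0.06, 0.412, -0.228, 0.071, 0, 0, -1.197], [0.06, 0.412, -0.228, 0.071, 0, 0, -1.197]]
  ],
  "clamp_n": 30
}}

```text
t: 1.48
tool_pos: [0.54, -0.1887, 0.1605]
tool_rot: [2.157, 2.284, -0.0]
contact_force: [0.1, -0.5, -0.1]
opening: 0.06
grip_force: 0.0
```

```bash
python3 - <<'E'
from h import *
o=ctrl.get_obs();print(o["tool_pos"],o["q"]);M=R.from_rotvec(o["tool_rot"]).as_matrix();print(M.round(3).tolist())
cv2.imwrite("pics/w1.png",get_image("wrist")[...,::-1])
w=np.array([0.5402,-0.1876,0.073])-o["tool_pos"];print("tool shift to grasp",M.T@w)
E
```

```text
[ 0.54001193 -0.18871051  0.1605043 ] [-4.66129178e-01 -1.88090411e-02  1.80582743e+00 -2.90592606e-04
  1.35433843e+00 -5.23429237e-01]
[[-0.057, 0.998, 0.0], [0.998, 0.057, -0.0], [-0.0, 0.0, -1.0]]
tool shift to grasp [0.00112972 0.00024597 0.08750391]
```

View pics/w1.png

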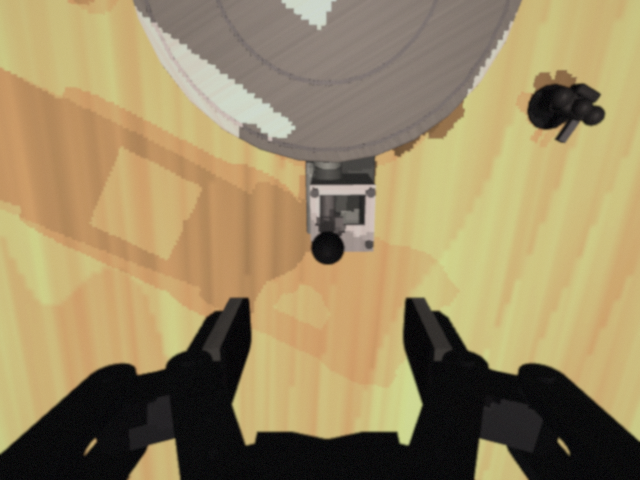

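The wrist view shows the ball at (327,248) midway between the fingers, with the gate plate running to its right, as expected. Next: descend and grip.

```bash
python3 -c "
from h import *
o=ctrl.get_obs();print(plane(ray('wrist',(327.5,248),o),0.085))"
```

```text
[ 0.54084483 -0.18748832  0.085     ]
```

>>> {"api": "advance", "payload": {
  "steps": [
    [[0.06, 0.001, 0, 0.03, 0, 0, 0], [0.06, 0.001, 0, 0.06, 0, 0, 0], [0.06, 0.001, 0, 0.08, 0, 0, 0], [0.06, 0.001, 0, 0.0875, 0, 0, 0], [0.03, 0.001, 0, 0.0875, 0, 0, 0], [0.01, 0.001, 0, 0.0875, 0, 0, 0], [0.01, 0.001, 0, 0.0875, 0, 0, 0], [0.01, 0.001, 0, 0.0875, 0, 0, 0], [0.01, 0.001, 0, 0.0875, 0, 0, 0], [0.01, 0.001, 0, 0.0875, 0, 0, 0]]
  ],
  "clamp_n": 40
}}

```text
t: 2.37
tool_pos: [0.5419, -0.1875, 0.0752]
tool_rot: [2.152, 2.283, 0.001]
contact_force: [-1.7, -0.9, 6.0]
opening: 0.017
grip_force: 39.2
```

>>> {"api": "advance", "payload": {
  "steps": [
    [[0.04, 0, -0.001, 0.006, 0, 0, 0], [0.04, 0, -0.001, 0.006, 0, 0, 0], [0.04, 0, -0.001, 0.006, 0, 0, 0], [0.01, 0, -0.001, 0.006, 0, 0, 0], [0.01, 0, -0.001, 0.006, 0, 0, 0], [0.01, 0, -0.001, 0.006, 0, 0, 0], [0.01, 0, -0.001, 0.006, 0, 0, 0], [0.01, 0, -0.001, 0.006, 0, 0, 0]]
  ],
  "clamp_n": 30
}}

```text
t: 3.03
tool_pos: [0.5399, -0.1864, 0.0668]
tool_rot: [2.154, 2.286, 0.002]
contact_force: [4.5, 0.1, -2.5]
opening: 0.0178
grip_force: 29.3
```

>>> {"api": "advance", "payload": {
  "steps": [
    [[0.01, 0.005, 0, -0.002, 0, 0, 0], [0.01, 0.01, 0, -0.002, 0, 0, 0], [0.01, 0.015, 0, -0.002, 0, 0, 0], [0.01, 0.0185, 0, -0.002, 0, 0, 0], [0.01, 0.0185, 0, -0.002, 0, 0, 0]]
  ]
}}

```text
t: 3.45
tool_pos: [0.5386, -0.1687, 0.067]
tool_rot: [2.152, 2.284, -0.001]
contact_force: [8.9, -5.8, -13.1]
opening: 0.0175
grip_force: 30.2
```

```bash
python3 -c "
from h import *
cv2.imwrite('pics/w2.png',get_image('wrist')[...,::-1])"
```

```text
(no output)
```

View pics/w2.png

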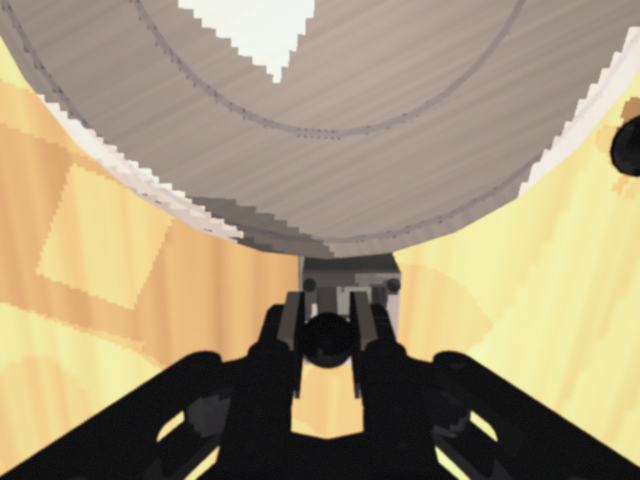

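The picture shows the ball at (327,340), held between the pads. I'll measure how far it has really moved.

```bash
python3 -c "
from h import *
o=ctrl.get_obs();im=cv2.imread('pics/w2.png')
print(plane(ray('wrist',(327,340),o),0.085),o['contact_force'])
for n in('top','side'): cv2.imwrite(f'pics/{n}2.png',get_image(n)[...,::-1])
s=cv2.imread('pics/side2.png');cv2.imwrite('pics/side2c.png',cv2.resize(s[130:230,340:470],None,fx=5,fy=5,interpolation=2))"
```

```text
[ 0.53909997 -0.17023677  0.085     ] [  9.72566573  -6.59706842 -14.39565872]
```

>>> {"api": "advance", "payload": {
  "steps": [
    [[0.01, 0.0025, 0.002, 0.002, 0, 0, 0], [0.01, 0.003, 0.002, 0.002, 0, 0, 0], [0.01, 0.003, 0.002, 0.002, 0, 0, 0]]
  ]
}}

```text
t: 3.85
tool_pos: [0.5395, -0.1672, 0.0668]
tool_rot: [2.153, 2.285, -0.007]
contact_force: [-1.1, -8.1, -2.9]
opening: 0.0178
grip_force: 30.8
```

>>> {"api": "advance", "payload": {
  "steps": [
    [[0.01, 0, 0.004, 0, 0, 0, 0], [0.01, 0, 0.008, 0.0005, 0, 0, 0], [0.01, 0, 0.008, 0.0005, 0, 0, 0]]
  ]
}}

```text
t: 4.1
tool_pos: [0.5481, -0.1673, 0.0674]
tool_rot: [2.152, 2.285, -0.008]
contact_force: [-1.6, -7.3, 2.2]
opening: 0.0177
grip_force: 30.5
```

>>> {"api": "advance", "payload": {
  "steps": [
    [[0.01, 0, 0.005, 0.001, 0, 0, 0], [0.01, 0, 0.01, 0.002, 0, 0, 0], [0.01, 0, 0.015, 0.003, 0, 0, 0], [0.01, 0, 0.018, 0.0035, 0, 0, 0], [0.01, 0, 0.02, 0.0035, 0, 0, 0], [0.01, 0, 0.02, 0.0035, 0, 0, 0]]
  ]
}}

```text
t: 4.6
tool_pos: [0.5633, -0.1651, 0.0622]
tool_rot: [-2.148, -2.281, 0.019]
contact_force: [-15.4, -7.0, 9.9]
opening: 0.0174
grip_force: 46.8
```

```bash
python3 -c "
from h import *
cv2.imwrite('pics/w3.png',get_image('wrist')[190:480,140:500,::-1])
o=ctrl.get_obs();print(o['tool_pos'],o['contact_force'])"
```

```text
[ 0.5632869  -0.16514573  0.06221898] [-15.92287786  -7.35375032  10.48846229]
```

View pics/w3.png

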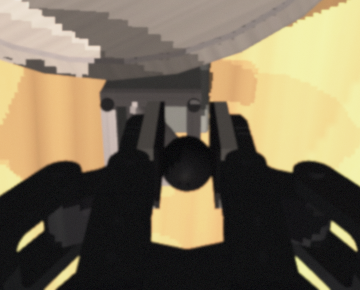

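The ball sits at about (327,353) in the full image, still held. The fingertip on the −x side is bearing on the leaning stem and blocking the swing, so I'll tilt the tool with the lever and raise it a little.

>>> {"api": "advance", "payload": {
  "steps": [
    [[0.01, 0, -0.001, -0.002, 0.1, 0, 0], [0.01, 0, -0.002, -0.004, 0.2, 0, 0], [0.01, 0, -0.002, -0.004, 0.28, 0, 0], [0.01, 0, -0.002, -0.004, 0.28, 0, 0]]
  ],
  "clamp_n": 25
}}

```text
t: 4.98
tool_pos: [0.5643, -0.1609, 0.0633]
tool_rot: [-2.004, -2.126, 0.303]
contact_force: [-5.4, 12.5, 0.5]
opening: 0.0143
grip_force: 24.5
```

```bash
python3 -c "
from h import *
im=get_image('wrist');cv2.imwrite('pics/w4.png',im[150:480,140:500,::-1])
o=ctrl.get_obs();print(o['tool_pos'],R.from_rotvec(o['tool_rot']).as_matrix().round(3).tolist())"
```

```text
[ 0.56425797 -0.15963761  0.0635874 ] [[-0.058, 0.957, -0.283], [0.998, 0.058, -0.007], [0.01, -0.283, -0.959]]
```

View pics/w4.png

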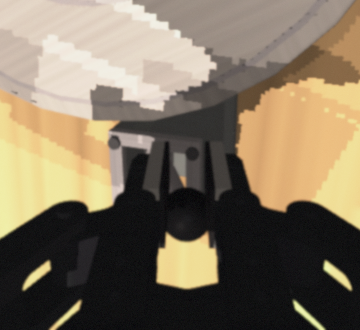

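```bash
cat >> h.py <<'E'
YAW=0.057
RT=np.array([[np.cos(YAW),-np.sin(YAW),0],[np.sin(YAW),np.cos(YAW),0],[0,0,1]])
O=np.array([0.5403,-0.1876,0])-RT@np.array([0,-0.145,0])
def tt(p): return RT.T@(np.asarray(p)-O)
def lever(r):
    o=tt(r[0]);d=RT.T@r[1];o2=o-[0,0,.03];a=d[0]**2+d[2]**2;b=o2[0]*d[0]+o2[2]*d[2];c=o2[0]**2+o2[2]**2-.055**2
    D=b*b-a*c;s=(-b-np.sqrt(max(D,0)))/a;p=o+s*d;return p,"push",p[1]+.145,"swing",np.arctan2(p[0],p[2]-.03),"disc",D
E
python3 -c "
from h import *
o=ctrl.get_obs();print(lever(ray('wrist',(327,363),o)),'tcp',tt(o['tool_pos']),o['contact_force'],o['opening'])
im=get_image('top');cv2.imwrite('pics/t4.png',im[...,::-1]);s=get_image('side');cv2.imwrite('pics/s4.png',s[...,::-1])
print(blobs(s[...,::-1],396,150,430,185,50),O)"
```

```text
(array([ 0.02996838, -0.13286625,  0.07611828]), 'push', np.float64(0.012133749767783558), 'swing', np.float64(0.5762455791443188), 'disc', np.float64(0.0018681876826337936)) tcp [ 0.02551206 -0.11844789  0.0635874 ] [-3.37653264 10.92718767 -3.52063912] 0.01239284550812995
[([398.1, 153.2], [0, 0, 7, 9, 40])] [ 0.53203947 -0.04283549  0.        ]
```

The wrist view gives push ≈ 0.012 and swing ≈ 0.57: the lever has already snapped back into the notch, sliding along the pads. Next: release, retreat along the tool axis, then check.

>>> {"api": "advance", "payload": {
  "steps": [
    [[0.045, 0, 0, 0, 0, 0, 0], [0.045, 0, 0, 0, 0, 0, 0], [0.045, 0, 0, 0, 0, 0, 0], [0.045, 0, 0, 0, 0, 0, 0], [0.045, 0, 0, -0.02, 0, 0, 0], [0.045, 0, 0, -0.05, 0, 0, 0], [0.045, 0, 0, -0.09, 0, 0, 0], [0.045, 0, 0, -0.12, 0, 0, 0], [0.045, 0, 0, -0.12, -0.12, 0, 0], [0.045, 0, 0, -0.12, -0.24, 0, 0], [0.045, 0, 0, -0.12, -0.28, 0, 0], [0.045, 0, 0, -0.12, -0.28, 0, 0]]
  ]
}}

```text
t: 6.13
tool_pos: [0.5982, -0.162, 0.1834]
tool_rot: [2.155, 2.283, 0.002]
contact_force: [-0.2, 0.4, -1.2]
opening: 0.0451
grip_force: 0.0
```

```bash
python3 -c "
from h import *
o=ctrl.get_obs();M=R.from_rotvec(o['tool_rot']).as_matrix();print(M.round(3).tolist(),tt(o['tool_pos']))
im=get_image('wrist');cv2.imwrite('pics/w5.png',im[...,::-1])
t=get_image('top');cv2.imwrite('pics/t5.png',t[...,::-1]);s=get_image('side');cv2.imwrite('pics/s5.png',s[...,::-1])
print(blobs(s[...,::-1],380,140,425,190,50));print('knob',blobs(s[...,::-1],325,185,350,222,60),blobs(t[...,::-1],350,195,400,240,60))
"
```

```text
[[-0.058, 0.998, 0.002], [0.998, 0.058, -0.001], [-0.001, 0.002, -1.0]] [ 0.0592888  -0.12278747  0.18342293]
[([388.1, 167.9], [4, 24, 9, 9, 58])]
knob [([336.2, 199.4], [7, 5, 10, 20, 167])] [([377.8, 211.6], [23, 11, 11, 12, 103])]
```

View pics/w5.png

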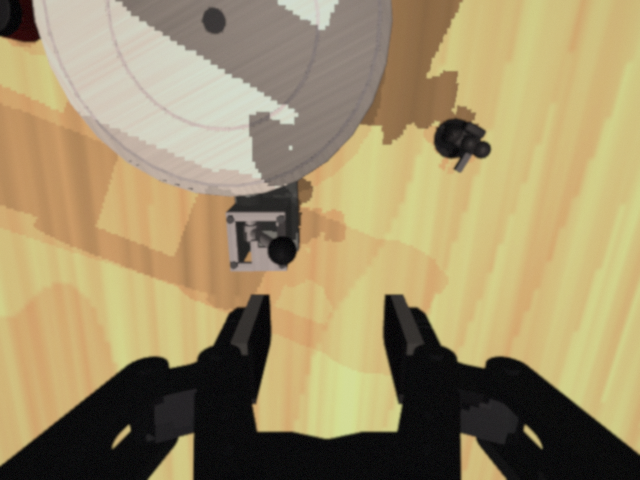

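The ball now stands to the +x side at wrist pixel (282,250), with the platter and figure in place. I'll confirm by triangulating, then plan the knob approach.

```bash
python3 -c "
from h import *
o=ctrl.get_obs();M=R.from_rotvec(o['tool_rot']).as_matrix()
b=tri([ray('wrist',(282,250),o),ray('side',(388.1,167.9))]);print(b,tt(b[0]),lever(ray('wrist',(282,250),o)),lever(ray('side',(388.1,167.9))))
k=tri([ray('top',(377.8,211.6)),ray('side',(336.2,199.4))]);print('knob',k,tt(k[0]))
c=tri([ray('top',(398.7,251.2)),ray('side',(381.3,207.0))]);e=tt(k[0]);print('ang tt',np.arctan2(e[1],e[0]),np.hypot(*e[:2]))
kk=k[0][:2];tg=np.array([kk[0],kk[1],0.165]);print('shift above knob',M.T@(tg-o['tool_pos']))
"
```

```text
(array([ 0.56950907, -0.1747782 ,  0.07688369]), [np.float64(1.2), np.float64(1.2)]) [ 0.02989208 -0.13386304  0.07688369] (array([ 0.03084986, -0.13377085,  0.07553335]), 'push', np.float64(0.011229146076560392), 'swing', np.float64(0.5954804091562093), 'disc', np.float64(0.0021267202903482024)) (array([ 0.02896082, -0.13495253,  0.07675758]), 'push', np.float64(0.010047474994369837), 'swing', np.float64(0.5545494280732898), 'disc', np.float64(0.0003951547870263))
knob (array([ 0.59432079, -0.00663793,  0.11163317]), [np.float64(0.1), np.float64(0.1)]) [0.06424231 0.03259066 0.11163317]
ang tt 0.46947719942907296 0.07203628309662258
shift above knob [0.15522147 0.00399473 0.01747564]
```

>>> {"api": "advance", "payload": {
  "steps": [
    [[0.036, 0.03, 0.001, 0, 0, 0, 0.12], [0.036, 0.06, 0.002, 0, 0, 0, 0.24], [0.036, 0.09, 0.003, 0, 0, 0, 0.36], [0.036, 0.12, 0.004, 0, 0, 0, 0.48], [0.036, 0.155, 0.004, 0, 0, 0, 0.6], [0.036, 0.155, 0.004, 0, 0, 0, 0.72], [0.036, 0.155, 0.004, 0, 0, 0, 0.84], [0.036, 0.155, 0.004, 0, 0, 0, 0.96], [0.036, 0.155, 0.004, 0.017, 0, 0, 1.08], [0.036, 0.155, 0.004, 0.017, 0, 0, 1.2], [0.036, 0.155, 0.004, 0.017, 0, 0, 1.32], [0.036, 0.155, 0.004, 0.017, 0, 0, 1.37], [0.036, 0.155, 0.004, 0.017, 0, 0, 1.37], [0.036, 0.155, 0.004, 0.04, 0, 0, 1.37], [0.036, 0.155, 0.004, 0.06, 0, 0, 1.37], [0.036, 0.155, 0.004, 0.078, 0, 0, 1.37], [0.036, 0.155, 0.004, 0.083, 0, 0, 1.37], [0.036, 0.155, 0.004, 0.083, 0, 0, 1.37]]
  ]
}}

```text
t: 7.78
tool_pos: [0.593, -0.0063, 0.0969]
tool_rot: [-3.114, -0.409, 0.007]
contact_force: [0.8, -0.2, 0.0]
opening: 0.0359
grip_force: 0.0
```

```bash
python3 -c "
from h import *
o=ctrl.get_obs();M=R.from_rotvec(o['tool_rot']).as_matrix();print(M.round(3).tolist(),o['q'].round(2))
p=tt(o['tool_pos']);print(p)
for a in(.3,.15,.05,0,-.05): print(a,(M.T@RT@np.array([.072*np.cos(a)-p[0],.072*np.sin(a)-p[1],0])).round(4))
"
```

```text
[[0.966, 0.258, -0.005], [0.258, -0.966, 0.0], [-0.004, -0.002, -1.0]] [-0.14  0.1   1.8  -0.    1.25  1.17]
[0.06290129 0.03296873 0.0968787 ]
0.3 [ 0.0034  0.0126 -0.    ]
0.15 [ 0.0036  0.0234 -0.0001]
0.05 [ 0.0029  0.0306 -0.0001]
0 [ 0.0022  0.0341 -0.0001]
-0.05 [ 0.0014  0.0376 -0.0001]
```

>>> {"api": "advance", "payload": {
  "steps": [
    [[0.022, 0, 0, 0, 0, 0, 0], [0.022, 0.001, 0.004, 0, 0, 0, 0], [0.022, 0.002, 0.008, 0, 0, 0, 0], [0.022, 0.003, 0.012, 0, 0, 0, 0], [0.022, 0.0035, 0.016, 0, 0, 0, 0], [0.022, 0.0035, 0.02, 0, 0, 0, 0], [0.022, 0.0035, 0.024, 0, 0, 0, 0], [0.022, 0.0035, 0.024, 0, 0, 0, 0]]
  ]
}}

```text
t: 8.45
tool_pos: [0.6039, -0.0299, 0.0993]
tool_rot: [3.115, 0.406, 0.0]
contact_force: [0.5, -0.5, 0.1]
opening: 0.0221
grip_force: 0.2
```

```bash
python3 -c "
from h import *
s=get_image('side');t=get_image('top');cv2.imwrite('pics/s6.png',s[...,::-1]);cv2.imwrite('pics/t6.png',t[...,::-1])
print(blobs(s[...,::-1],375,198,390,216,110));print(tt(ctrl.get_obs()['tool_pos']))
cv2.imwrite('pics/s6c.png',cv2.resize(s[110:270,280:480,::-1],None,fx=3.5,fy=3.5,interpolation=2))"
```

```text
[([381.4, 206.6], [4, 7, 6, 4, 21])]
[0.07207523 0.00933113 0.09897069]
```

View pics/s6c.png

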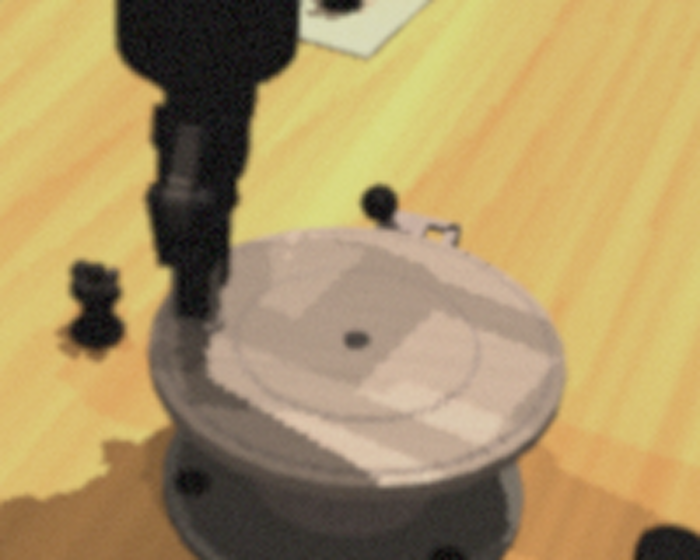

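The side view shows the platter still high, with its axis dot at crop (356,340), the lever in its notch and the fingers around the knob. Next: turn slowly.

```bash
cat > z.py <<'E'
from h import *
s=get_image('side');t=get_image('top')
cs=blobs(s[...,::-1],375,198,390,220,110);ct=blobs(t[...,::-1],390,243,408,260,120);print(cs,ct,tt(ctrl.get_obs()['tool_pos']))
print(tri([ray('top',ct[0][0]),ray('side',cs[0][0])])[0])
E
```

>>> {"api": "advance", "payload": {
  "steps": [
    [[0.022, 0, 0.001, 0, 0, 0, 0], [0.022, 0, 0.002, 0, 0, 0, 0], [0.022, 0, 0.003, 0, 0, 0, 0], [0.022, 0, 0.004, 0, 0, 0, 0], [0.022, 0, 0.005, 0, 0, 0, 0], [0.022, 0, 0.006, 0, 0, 0, 0], [0.022, 0, 0.007, 0, 0, 0, 0], [0.022, 0, 0.008, 0, 0, 0, 0], [0.022, 0, 0.008, 0, 0, 0, 0]]
  ]
}}

```text
t: 9.3
tool_pos: [0.6059, -0.0371, 0.0993]
tool_rot: [3.115, 0.407, 0.0]
contact_force: [0.2, 0.2, -0.6]
opening: 0.0221
grip_force: 0.0
```

```bash
python3 z.py
```

```text
[([379.9, 207.1], [2, 8, 6, 3, 15])] [([398.5, 251.0], [0, 0, 18, 17, 306])] [0.0739559  0.00172314 0.09925245]
[ 0.53287101 -0.04188735  0.09285192]
```

>>> {"api": "advance", "payload": {
  "steps": [
    [[0.022, 0, 0.001, 0, 0, 0, 0], [0.022, -0.001, 0.002, 0, 0, 0, 0], [0.022, -0.001, 0.003, 0, 0, 0, 0], [0.022, -0.001, 0.004, 0, 0, 0, 0], [0.022, -0.001, 0.005, 0, 0, 0, 0], [0.022, -0.001, 0.005, 0, 0, 0, 0]]
  ]
}}

```text
t: 9.9
tool_pos: [0.6058, -0.0416, 0.0991]
tool_rot: [-3.114, -0.406, 0.001]
contact_force: [-1.1, 1.6, 0.5]
opening: 0.022
grip_force: 0.5
```

```bash
python3 z.py
```

```text
[([380.3, 210.6], [3, 11, 6, 4, 18])] [([398.5, 251.0], [0, 0, 18, 17, 306])] [ 0.07397696 -0.00318706  0.09914835]
[ 0.53310693 -0.04351233  0.08475953]
```

The dot dropped to side v = 210.6, which puts the platter face 8 mm lower: it is home. I'll ease off, open and lift away.

>>> {"api": "advance", "payload": {
  "steps": [
    [[0.03, 0, -0.002, 0, 0, 0, 0], [0.03, 0, -0.003, 0, 0, 0, 0], [0.03, 0, -0.003, 0, 0, 0, 0], [0.03, 0, -0.003, -0.02, 0, 0, 0], [0.03, 0, -0.003, -0.05, 0, 0, 0], [0.03, 0, -0.003, -0.09, 0, 0, 0], [0.03, -0.02, -0.003, -0.12, 0, 0, 0], [0.03, -0.06, -0.003, -0.12, 0, 0, 0], [0.03, -0.1, -0.003, -0.12, 0, 0, 0], [0.03, -0.14, -0.003, -0.12, 0, 0, 0], [0.03, -0.14, -0.003, -0.12, 0, 0, 0], [0.03, -0.14, -0.003, -0.12, 0, 0, 0]]
  ]
}}

```text
t: 11.0
tool_pos: [0.4684, -0.0749, 0.2189]
tool_rot: [3.115, 0.405, 0.001]
contact_force: [-0.1, 0.5, 0.0]
opening: 0.03
grip_force: 0.0
```

```bash
python3 -c "
from h import *
s=get_image('side')
print(blobs(s[...,::-1],375,198,390,220,110),blobs(s[...,::-1],380,140,425,190,50),plane(ray('side',(380.3,210.6)),.082))
cv2.imwrite('pics/s7c.png',cv2.resize(s[110:310,280:490,::-1],None,fx=2.9,fy=2.9,interpolation=2))"
```

```text
[([380.7, 210.8], [4, 12, 5, 3, 11])] [([388.0, 168.1], [4, 24, 9, 9, 54])] [ 0.53432948 -0.04681623  0.082     ]
```

View pics/s7c.png

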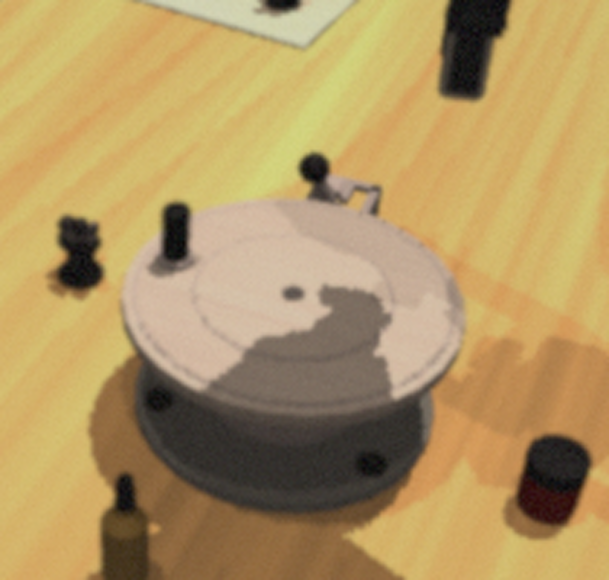

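The platter lies flat and home with its dot at side pixel (380.7,210.8). The lever ball is in the notch at (388,168), the robot is clear, and the pot, bottle and figure stand where they were.

```bash
python3 -c "
from station import ctrl, get_image, camera_params
print(ctrl.finish_job())"
```

```text
the job is handed in; nothing more can be done
None
```

I handed the job in at about 11 s on the robot's clock, with the lock lever in its notch, the platter dropped 8 mm to its home position and the gripper clear; the pot, bottle and figure looked undisturbed in the last picture, and the hand-in gave no verdict.

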